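# Line up and lock the pulley's castle nut

## Task

One of the two belt pulleys has its red locking bolt pulled out. On that one, turn the castle nut clockwise (seen from above) just to the next slot that lines up with the bolt and cross hole, no further, then push the bolt fully home through the slot and let go. Leave the other pulley, which is already locked, and everything else on the bench as they are.

Things in the scene. Friction and masses are not known exactly. Their poses are not given: they have to be found in the camera images.
- drive_open: Unfinished drive: blue belt pulley, diameter 170, on a 170 x 170 mm steel base plate fixed to the table; it never turns. Origin: underside of the plate, on the upright shaft's axis. Pulley face 75 mm above the origin; shaft (diameter 25) ends 58 mm above the face, a white line on its end shows the cross hole's direction = body x. The bolt lies on the +x side and slides along x.
- drive_locked: Finished drive, same build and axes, its bolt already pushed in (red grip close to the guide block). It must be left alone. The two drives may stand either way round.
- nut_open (a joint): Turn of the unfinished drive's brass castle nut, rad, growing clockwise seen from above; starts at 0.2 to 0.8. At each multiple of 60 degrees (1.047 rad, 0 included) a slot and a flat face the bolt squarely, so the next slot is at 1.047. At value q the flats' normals stand at k*60 degrees - q from the drive's x (counter-clockwise positive). Friction about 0.25 N m; stays where left.
- bolt_open (a joint): Slide of the unfinished drive's bolt, m: 0 = fully home (a stop), 0.055 = pulled out; starts at 0.044 to 0.054. Its round-nosed pin, diameter 10, lies 41 mm above the pulley face; the nose is (value - 8 mm) from the shaft axis along the drive's +x and clear of the nut above 0.037. Home, it passes a slot into the cross hole; with no slot in line it strikes the crown. Friction about 2 N.
- nut_open_top (a point): Unfinished drive: on the shaft axis, level with the nut's top, 50 mm above the pulley face. Nut: hexagon 60 mm across flats from the face to 32 mm above it, then a round crown, diameter 58, with six open slots 14 mm wide and 18 mm deep, one over each flat's middle. Axes turn with the nut, x through a slot.
- bolt_open_grip (a point): Red upright grip of the unfinished drive's bolt: 14 mm (along the slide) x 22 x 48 mm high, top 85 mm above the pulley face, centred (bolt value + 82 mm) from the shaft axis along the drive's +x. Point: its middle, 12 mm below its top. Axes as the drive's. The aluminium guide block stands at x 44 to 76, y -17 to 17 mm, top 50 mm above the face.
- nut_locked_rim (a point): Finished drive: point in the middle of a slot of its nut at the crown's rim, 29 mm from the axis, 41 mm above the pulley face. This nut must not be turned.
- bolt_locked_grip (a point): Finished drive: point on its bolt's red grip, 12 mm below the grip's top. This bolt must stay pushed in.
- wrench: Open-ended steel wrench, 190 mm long, lying flat between the two pulleys, along x. Bystander, loose. Origin: on its underside.
- spool_red: Wire spool with red wire, standing, diameter 90 mm, height 60 mm. Bystander, loose. Origin: centre of its underside.
- spool_green: Wire spool with green wire, standing, diameter 100 mm, height 70 mm. Bystander, loose. Origin: centre of its underside.
- spool_yellow: Wire spool with yellow wire, standing, diameter 90 mm, height 60 mm. Bystander, loose. Origin: centre of its underside.
- carton: Closed cardboard carton 120 x 90 x 80 mm. Bystander, loose. Origin: centre of its underside.
- jar: Amber glass jar with white cap, diameter 72 mm, height 100 mm. Bystander, loose. Origin: centre of its underside.
- bulb: White lamp bulb standing on its base, diameter 62 mm, height 114 mm; tips easily. Bystander, loose. Origin: centre of its underside.
Mind the look-alikes: they are no part of the job. Leave any green look-alike of the drive_open alone.

How it is judged:
By the outcome, as a careful person would: the job done as asked, in the order asked, and still so for the second after the job is handed in, with the robot touching nothing.
It also fails if it takes over 42 s, if anything falls off the work surface, if the arm or the gripper's body presses on something with over 40 N, if the wrist force passes 120 N, or if a joint passes its speed limit or range.

## Robot

A 7-joint arm with a two-finger parallel gripper is mounted at the origin on the work surface. World frame = base frame: x ahead of the robot, y to its left, z up, the work surface at z = 0. Lengths are in m, angles in rad, forces in N, time in s.
With the tool pointing down it reaches from about 0.4 to 0.85 m from the base axis. Payload 4.4 kg.
Tool frame: the origin (TCP) lies at the very end of the fingers, on their centre line; the grasp point (between the pads) lies 19 mm behind it (manip.grip_point_offset is the distance from the TCP to the grasp point, in m); z points along the fingers, y is the line along which they close (so a half turn about z gives the same grasp; the last joint's range is limited). The gripper opens to 94 mm and grips with 3 to 60 N. Pads are 16 mm wide; open, the fingers measure 119 mm over their backs; the gripper's body (75 mm by 177 mm) begins 78 mm behind the grasp point.
Start: joints at [1.096, 0.628, 0.038, 1.517, -0.027, 0.996, -0.02], TCP at [0.258, -0.596, 0.205] pointing down, gripper open.
Joint ranges: [-3.06, 3.06], [-0.37, 2.12], [-1.25, 1.32], [0.18, 2.47], [-1.1, 4.24], [0.23, 1.98], [-2.94, 2.94]. Speed limits (rad/s): [2.57, 2.57, 3.14, 3.14, 3.14, 3.14, 3.14].

## Interface

Orientations are given as a 3x3 rotation matrix whose columns are the frame's x, y, z axes.
In Python, from rig import manip gives the robot as it stands.
- The arm moves only by the shell command python3 -m inch 'ROWS'. ROWS is JSON, a list of rows, each a list of 3 entries, a list of its own where there are three numbers: the shift along the tool's x, y, z in mm, then the turn, a rotation vector about the tool's x, y, z in degrees, then the finger opening in mm, from 0 to 94. In form: [[[dx, dy, dz], [ax, ay, az], hand], ...]. A call has exactly 5 rows; each row is the pose to reach, as a shift and turn from the pose commanded when the call began, along the tool's axes at that moment; what a row does not reach only later rows make up. A row lasts 1/8 s, in which the tool goes at most 62.5 mm and 10.7 degrees, less where a joint would pass 70% of its speed; a pose out of reach is approached as far as the arm can. A call with a gripper value outside its range is refused whole. The fingers move at their own pace and stop on an object; the grip force is fixed at half the most. Time passes only in rows, so rows that repeat a pose let the fingers close, or fill a call up. It gives the time, the measured TCP pose, the force, the opening and the grip force at its end, in the units of the state.
- manip.state(): the state, without advancing time (a new reading comes with each control period).
- manip.camera(name): name is "scene" or "top" or "wrist"; returns a dict with "img" (480x640x3 uint8, red, green, blue), "K" (3x3 intrinsics, pixels), "eye" and "attitude" of the camera in the world; the wrist camera has in their place "T_tool_cam" (4x4, takes a point from camera to tool coordinates, whose origin is the TCP and whose axes are the flange's). Camera axes: x right, y down, z forward; pixel columns grow to the right and rows downward; lengths in m; the calibration is good to about 2 mm. A picture is of the moment at which its call begins: read the wrist's pose just before it. There is no depth.
- manip.finish_job(): hands the job in; it is judged then, once.
The state is a dict: "time_s": time; "qpos": joint angles; "qd": joint speeds; "joint_efforts": joint torques, N m; "tcp_pos": TCP position; "eef_rot": TCP orientation; "wrist_force": force on the tool from outside, world axes, zero at the start; "wrist_torque": the same for the moment, N m; "width": finger opening in m; "grasp_force": force on a finger pad.
Only numpy, scipy, OpenCV 4.12 (cv2) and the standard library are available. Lean on these libraries where they do the work, as an engineer would, in place of code of your own. Each camera call takes 0.05 s, during which the arm holds its last target. There are 200 camera calls.

## Working session

There is one attempt and no reset: what is moved stays moved. The work goes in short steps, Python scripts to look and compute and a shell command to move; the robot and the scene stay as the last step left them, time stands still between calls to the robot, and variables do not carry over. Pictures are saved under pics/ and viewed, at most 10 in all, crops included, and the job is handed in when it is done.

```bash
mkdir -p pics; cat > h.py <<'E'
import numpy as np, cv2, json
from rig import manip
def shot(n,name):
    s=manip.state(); c=manip.camera(n); cv2.imwrite(f'pics/{name}.png',c['img'][:,:,::-1])
    if n=='wrist':
        T=np.array(c['T_tool_cam']); R=np.array(s['eef_rot']); eye=np.array(s['tcp_pos'])+R@T[:3,3]; A=R@T[:3,:3]
    else: eye=np.array(c['eye']); A=np.array(c['attitude'])
    K=np.array(c['K']); np.savez(f'pics/{name}.npz',K=K,eye=eye,A=A,img=c['img'])
    return c['img'],K,eye,A
def load(name):
    d=np.load(f'pics/{name}.npz'); return d['img'],d['K'],d['eye'],d['A']
def ray(uv,K,A): return A@np.linalg.inv(K)@np.array([uv[0],uv[1],1.])
def onz(uv,z,K,eye,A):
    d=ray(uv,K,A); return eye+d*(z-eye[2])/d[2]
def proj(p,K,eye,A):
    q=K@(A.T@(np.array(p)-eye)); return q[:2]/q[2]
E
python3 - <<'E'
from h import *
s=manip.state(); print({k:np.round(v,3).tolist() for k,v in s.items()})
for n in ('top','scene'):
    i,K,e,A=shot(n,n+'0'); print(n,K.round(1).tolist(),e.round(3),A.round(3).tolist())
E
```

```text
{'time_s': 0.0, 'qpos': [1.096, 0.629, 0.038, 1.518, -0.027, 0.996, -0.02], 'qd': [-0.003, -0.001, -0.0, -0.001, -0.001, 0.001, 0.0], 'joint_efforts': [0.001, -54.973, 1.144, -18.664, -0.052, 0.023, 0.0], 'tcp_pos': [0.258, -0.596, 0.205], 'eef_rot': [[0.918, 0.398, -0.001], [0.398, -0.918, 0.002], [-0.0, -0.002, -1.0]], 'wrist_force': [0.006, 0.326, 0.72], 'wrist_torque': [-0.004, 0.038, 0.0], 'grasp_force': 0.0, 'width': 0.094}
top [[484.6, 0.0, 319.1], [0.0, 484.6, 241.0], [0.0, 0.0, 1.0]] [0.373 0.005 1.366] [[-0.027, -0.994, 0.103], [-1.0, 0.026, -0.01], [0.008, -0.103, -0.995]]
scene [[617.2, 0.0, 318.2], [0.0, 617.2, 242.5], [0.0, 0.0, 1.0]] [1.771 0.253 0.958] [[-0.195, 0.549, -0.813], [0.981, 0.094, -0.172], [-0.018, -0.831, -0.556]]
```

View pics/top0.png

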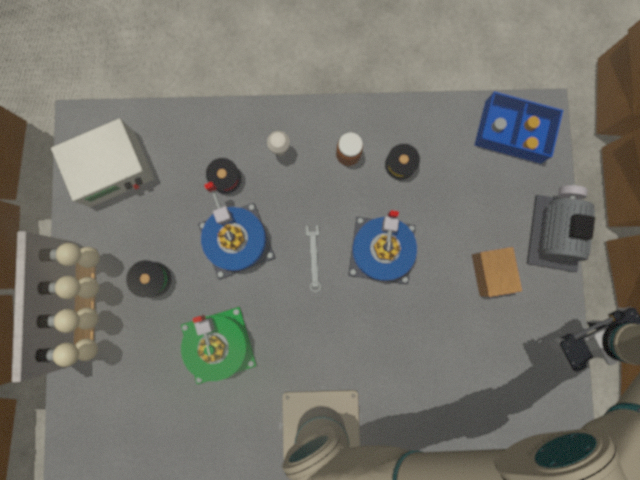

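View pics/scene0.png

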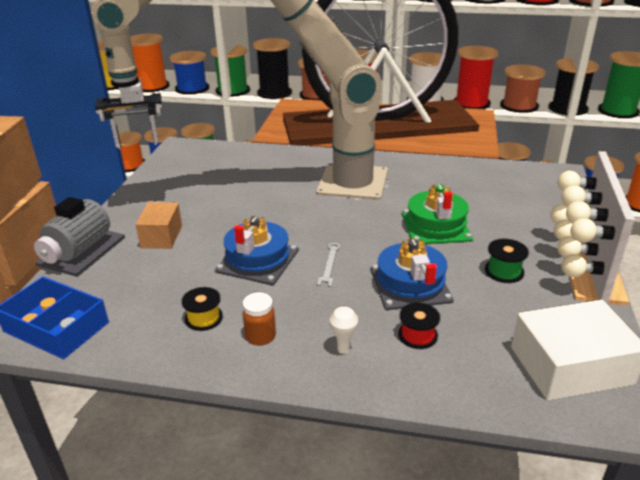

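Top view candidates: blue (233,239) with its grip at (210,187), far from the guide block, so it's pulled out. Blue (385,248) has its grip at (393,214), close to the block, so it's locked. Green (215,347) is the look-alike. The left blue one fits drive_open. I'll confirm it in a crop and measure.

```bash
python3 - <<'E'
from h import *
i,K,e,A=load('top0')
c=cv2.resize(i[165:290,180:430],None,fx=3.2,fy=3.2,interpolation=cv2.INTER_CUBIC); cv2.imwrite('pics/crop0.png',c[:,:,::-1])
h=cv2.cvtColor(i,cv2.COLOR_RGB2HSV)
m=cv2.inRange(h,(100,120,60),(125,255,255)); m[:165]=0;m[290:]=0;m[:,:190]=0
n,l,st,ce=cv2.connectedComponentsWithStats(m)
for k in range(1,n):
    if st[k,4]>200:
        pts=np.argwhere(l==k)[:,::-1].astype(np.int32); hu=cv2.convexHull(pts); E=cv2.fitEllipse(hu); print('pulley',E, onz(E[0],.06,K,e,A).round(4))
r=cv2.inRange(h,(0,150,100),(8,255,255))|cv2.inRange(h,(172,150,100),(180,255,255))
n,l,st,ce=cv2.connectedComponentsWithStats(r)
for k in range(1,n):
    if st[k,4]>8: print('red',ce[k],st[k], onz(ce[k],.155,K,e,A).round(4))
E
```

```text
pulley ((232.9590301513672, 238.4831085205078), (62.599605560302734, 63.23442077636719), 100.40875244140625) [0.5208 0.2245 0.06  ]
pulley ((384.499755859375, 248.69920349121094), (62.27060317993164, 63.21260452270508), 107.88931274414062) [ 0.4823 -0.1849  0.06  ]
red [209.31914894 185.17021277] [205 182   9   7  47] [0.6477 0.2673 0.155 ]
red [393.35  213.225] [389 211   9   6  40] [ 0.5638 -0.1971  0.155 ]
red [197.44 318.72] [194 317   8   5  25] [0.3132 0.2977 0.155 ]
```

View pics/crop0.png

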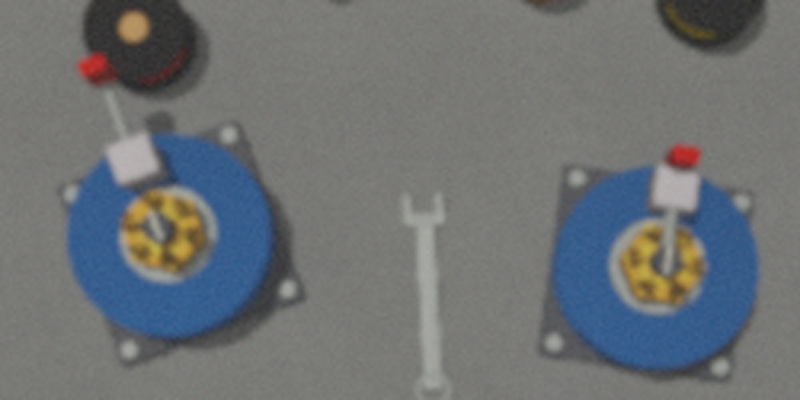

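The crop confirms it: the left blue drive shows the rod between its grip (95,68 in the crop) and the block. The axis is about (0.521, 0.2245), the grip is 134 mm out so the bolt is at about 0.052, and the drive's x is at about 18.6°. I'll move over it for a close look.

```bash
python3 -m inch '[[[36,-42,-20],[0,0,0],94],[[76,-87,-40],[0,0,0],94],[[116,-132,-60],[0,0,0],94],[[155,-177,-75],[0,0,0],94],[[195,-222,-85],[0,0,0],94]]'; python3 -m inch '[[[40,-45,0],[0,0,0],94],[[80,-90,0],[0,0,0],94],[[120,-135,0],[0,0,0],94],[[160,-180,0],[0,0,0],94],[[200,-225,0],[0,0,0],94]]'; python3 -c "
from h import *
print(np.round(manip.camera('wrist')['T_tool_cam'],3).tolist()); s=manip.state(); print(s['tcp_pos'],s['eef_rot'],s['qpos'])"
```

```text
time_s: 0.72
tcp_pos: [0.3496, -0.3134, 0.2911]
eef_rot: [[0.918, 0.397, 0.001], [0.397, -0.918, -0.0], [0.001, 0.001, -1.0]]
wrist_force: [1.8, 0.4, 0.7]
width: 0.0941
grasp_force: 0.0
time_s: 1.35
tcp_pos: [0.4434, -0.0275, 0.2905]
eef_rot: [[0.918, 0.397, 0.0], [0.397, -0.918, -0.0], [0.0, 0.0, -1.0]]
wrist_force: [0.2, -0.3, -0.2]
width: 0.094
grasp_force: 0.0
[[-0.001, -0.974, -0.228, 0.065], [1.0, -0.001, 0.0, -0.001], [-0.0, -0.228, 0.974, -0.18], [0.0, 0.0, 0.0, 1.0]]
[ 0.44576857 -0.01810757  0.29072915] [[ 0.91329958  0.40727933  0.0027239 ]
 [ 0.40725868 -0.91329327  0.00598025]
 [ 0.00492335 -0.00435242 -0.99997841]] [ 0.13570086  0.23508934 -0.19059316  1.93093356  0.04621458  0.9771508
 -1.22684046]
```

```bash
python3 -m inch '[[[40,-46,0],[0,0,0],94],[[80,-92,0],[0,0,0],94],[[120,-138,0],[0,0,0],94],[[165,-193,0],[0,0,0],94],[[165,-193,0],[0,0,0],94]]'; python3 -c "
from h import *
i,K,e,A=shot('wrist','w0'); s=manip.state(); print(s['tcp_pos'],s['eef_rot'])
print(proj([.521,.2245,.125],K,e,A),proj([.648,.267,.155],K,e,A),K)"
```

```text
time_s: 2.02
tcp_pos: [0.5173, 0.2186, 0.2897]
eef_rot: [[0.915, 0.404, -0.001], [0.404, -0.915, 0.003], [-0.0, -0.003, -1.0]]
wrist_force: [0.7, -1.0, 0.1]
width: 0.0939
grasp_force: 0.0
[0.51749339 0.21672226 0.28968284] [[ 9.15632378e-01  4.02014721e-01 -1.22979642e-03]
 [ 4.02016117e-01 -9.15631743e-01  1.24657218e-03]
 [-6.24900272e-04 -1.63579983e-03 -9.99998467e-01]]
[316.26612298 221.15224074] [331.56838609  57.24303625] [[374.75472117   0.         318.59182948]
 [  0.         374.75472117 244.03851562]
 [  0.           0.           1.        ]]
```

View pics/w0.png

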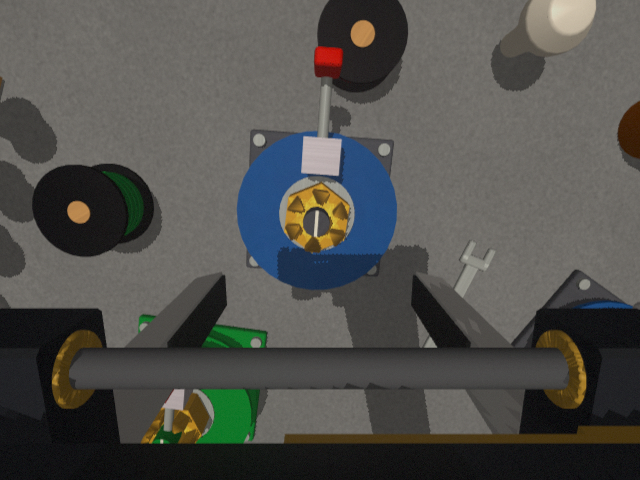

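Drive_open is centred at about (317,221). The grip is at (328,60), the block at (321,156), and the shaft line is near vertical. Now an enlarged view to measure nut angle.

```bash
python3 - <<'E'
from h import *
i,K,e,A=load('w0')
c=cv2.resize(i[170:270,260:380],None,fx=6,fy=6,interpolation=cv2.INTER_CUBIC); cv2.imwrite('pics/crop1.png',c[:,:,::-1])
h=cv2.cvtColor(i,cv2.COLOR_RGB2HSV)
m=cv2.inRange(h,(100,120,30),(125,255,255)); m[:,:230]=0;m[:,400:]=0;m[300:]=0
pts=cv2.findNonZero(m); E=cv2.fitEllipse(cv2.convexHull(pts)); print(E,onz(E[0],.075,K,e,A))
w=((h[...,1]<40)&(h[...,2]>170)).astype(np.uint8); w[:195]=0;w[245:]=0;w[:,:300]=0;w[:,335:]=0
p=np.argwhere(w)[:,::-1]; P=np.array([onz(q,.133,K,e,A)[:2] for q in p]); v=np.linalg.svd(P-P.mean(0))[2][0]
print('line',len(p),p.mean(0),P.mean(0),np.degrees(np.arctan2(v[1],v[0])), np.ptp((P-P.mean(0))@v))
r=cv2.inRange(h,(0,150,140),(8,255,255))|cv2.inRange(h,(172,150,140),(180,255,255)); r[100:]=0
b=cv2.boundingRect(cv2.findNonZero(r)); print('red',b,onz((b[0]+b[2]/2,b[1]+b[3]/2),.155,K,e,A))
g=((h[...,1]<60)&(h[...,2]>165)).astype(np.uint8); g[:130]=0;g[185:]=0;g[:,:290]=0;g[:,350:]=0
b=cv2.minAreaRect(cv2.findNonZero(g)); print('block',b,onz(b[0],.125,K,e,A))
E
```

```text
((316.4710693359375, 209.90219116210938), (158.29881286621094, 159.6399383544922), 99.68010711669922) [0.52413408 0.22610786 0.075     ]
line 71 [315.78873239 223.16901408] [0.52037367 0.22462754] -160.73695107311138 0.02232311293946621
red (315, 47, 27, 19) [0.64752804 0.2693854  0.155     ]
block ((320.6794128417969, 155.1676483154297), (37.5812873840332, 36.27744674682617), 4.39870548248291) [0.57738136 0.24490901 0.125     ]
```

View pics/crop1.png

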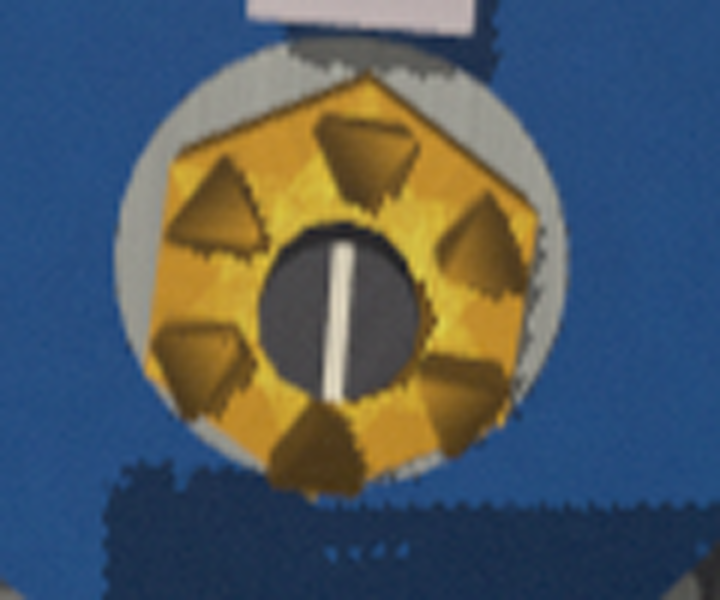

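The crop shows six brown triangular merlons standing over the hexagon's corners, with the slots between them over the flats. Clear hex corners are at (370,75), (180,155), (150,370) and (540,215). I'll turn those into the nut angle.

```bash
python3 - <<'E'
from h import *
i,K,e,A=load('w0')
c=np.array([.521,.225])
for v in [(370,75),(180,155),(150,370),(540,215),(508,415)]:
    p=onz((260+v[0]/6,170+v[1]/6),.107,K,e,A)[:2]-c; print(np.hypot(*p).round(4),(np.degrees(np.arctan2(p[1],p[0]))%60).round(1))
for v in [(365,158),(212,215),(205,365),(320,455),(468,405),(488,255)]:
    p=onz((260+v[0]/6,170+v[1]/6),.125,K,e,A)[:2]-c; print('m',np.hypot(*p).round(4),(np.degrees(np.arctan2(p[1],p[0]))%60).round(1))
for pt in [(.521,.225,.125),(.521,.225,.133)]: print((proj(pt,K,e,A)-[260,170])*6)
E
```

```text
0.0346 14.6
0.033 13.1
0.0336 18.1
0.0351 13.4
0.0356 16.8
m 0.0233 12.2
m 0.0235 16.9
m 0.0223 18.6
m 0.024 18.1
m 0.0262 16.7
m 0.025 12.3
[334.64787184 305.63106066]
[334.12632376 314.50474649]
```

The hex corners fit (radius about 34.5 mm) at about 15.3° mod 60, so the flats are at 45.3°. The drive's x is 19.3°, so q is about 34° and the nut needs 26° more clockwise. I'll grip the flats at 105.3°, which means turning the tool +8.4°.

```bash
python3 -m inch '[[[6.5,-6.2,30],[0,0,4],94],[[6.5,-6.2,70],[0,0,8.4],94],[[6.5,-6.2,110],[0,0,8.4],94],[[6.5,-6.2,130],[0,0,8.4],94],[[6.5,-6.2,130],[0,0,8.4],94]]'; python3 -c "
from h import *
shot('wrist','w1'); s=manip.state(); print(s['tcp_pos'],s['eef_rot'],s['qpos'])
R=s['eef_rot'];print(np.degrees(np.arctan2(R[1,1],R[0,1]))+180, R[:,:2].T@(np.array([.521,.225,.085])-s['tcp_pos'])*1e3)"
```

```text
time_s: 2.7
tcp_pos: [0.5203, 0.2189, 0.1591]
eef_rot: [[0.966, 0.257, -0.003], [0.257, -0.966, -0.003], [-0.004, 0.002, -1.0]]
wrist_force: [-0.7, -0.7, 0.9]
width: 0.0937
grasp_force: 0.0
[0.52128    0.21983055 0.1603991 ] [[ 9.66297667e-01  2.57425447e-01 -9.79164339e-04]
 [ 2.57424052e-01 -9.66297585e-01 -1.35443607e-03]
 [-1.29483045e-03  1.05672797e-03 -9.99998603e-01]] [-0.31792987  0.56841867 -0.20002976  1.80008679  0.15226668  0.7895119
 -1.9054019 ]
104.91736044883007 [ 1.15780381 -5.14698163]
```

View pics/w1.png

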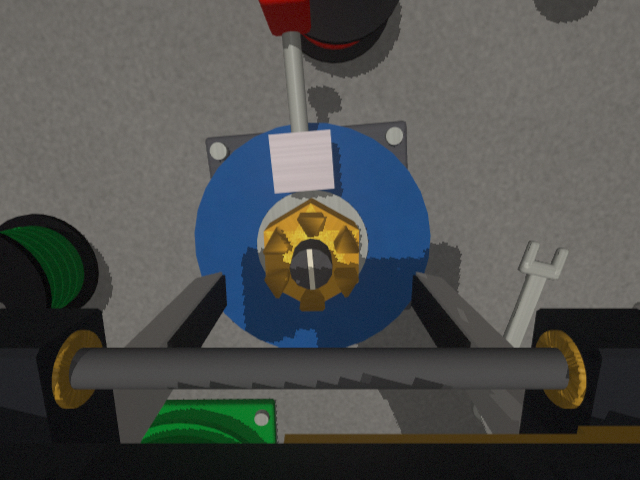

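The fingers straddle the nut (its axis is near col 311, the finger midline near col 318), so it needs a small shift in -y. I'll lower partway and let the arm settle.

```bash
python3 -m inch '[[[0.5,-2.2,0],[0,0,0.4],94],[[0.5,-2.2,10],[0,0,0.4],94],[[0.5,-2.2,20],[0,0,0.4],94],[[0.5,-2.2,20],[0,0,0.4],94],[[0.5,-2.2,20],[0,0,0.4],94]]'; python3 -c "
from h import *
i,K,e,A=shot('wrist','w2'); s=manip.state(); print(s['tcp_pos'])
R=s['eef_rot'];print(np.degrees(np.arctan2(R[1,1],R[0,1]))+180, R[:,:2].T@(np.array([.521,.225,.085])-s['tcp_pos'])*1e3)
h=cv2.cvtColor(i,cv2.COLOR_RGB2HSV); print(proj([.521,.225,.133],K,e,A))
a,b=proj([.521,.225,.133],K,e,A).astype(int)
w=((h[...,1]<50)&(h[...,2]>150)).astype(np.uint8); w[:b-25]=0;w[b+25:]=0;w[:,:a-12]=0;w[:,a+12:]=0
p=np.argwhere(w)[:,::-1];P=np.array([onz(q,.133,K,e,A)[:2] for q in p]); print(len(p),p.mean(0),P.mean(0),np.ptp(P,axis=0))"
```

```text
time_s: 3.38
tcp_pos: [0.5213, 0.224, 0.1404]
eef_rot: [[0.968, 0.253, -0.0], [0.253, -0.968, -0.0], [-0.0, 0.0, -1.0]]
wrist_force: [-1.0, 0.1, -0.0]
width: 0.0942
grasp_force: 0.0
[0.52141998 0.22405206 0.14055099]
104.62612067148805 [-0.17942453 -1.02068986]
[318.82639036 282.12629984]
66 [317.63636364 268.04545455] [0.52832233 0.22754401] [0.00592643 0.00402713]
```

```bash
python3 -m inch '[[[0,-0.8,15],[0,0,0],94],[[0,-0.8,30],[0,0,0],94],[[0,-0.8,45],[0,0,0],94],[[0,-0.8,54],[0,0,0],94],[[0,-0.8,54],[0,0,0],94]]' && python3 -m inch '[[[0,0,0],[0,0,0],70],[[0,0,0],[0,0,0],64],[[0,0,0],[0,0,0],62],[[0,0,0],[0,0,0],54],[[0,0,0],[0,0,0],54]]'
```

```text
time_s: 4.05
tcp_pos: [0.5205, 0.2245, 0.0855]
eef_rot: [[0.968, 0.252, -0.002], [0.252, -0.968, -0.001], [-0.002, 0.0, -1.0]]
wrist_force: [0.8, -0.3, 0.5]
width: 0.0942
grasp_force: 0.0
time_s: 4.68
tcp_pos: [0.5215, 0.2238, 0.0868]
eef_rot: [[0.968, 0.252, 0.001], [0.252, -0.968, -0.001], [0.0, 0.001, -1.0]]
wrist_force: [1.0, -3.5, 3.3]
width: 0.06
grasp_force: 30.0
```

Width is 60.0 mm, so it's flush on the flats. The line is at 104.6° and the target is 79.3°: turn +25.3°.

```bash
python3 -m inch '[[[0,0,0],[0,0,6],54],[[0,0,0],[0,0,12],54],[[0,0,0],[0,0,18],54],[[0,0,0],[0,0,23],54],[[0,0,0],[0,0,25.3],54]]' && python3 -m inch '[[[0,0,0],[0,0,0],54],[[0,0,0],[0,0,0],54],[[0,0,0],[0,0,0],54],[[0,0,0],[0,0,0],54],[[0,0,0],[0,0,0],54]]'; python3 -c "
from h import *
R=manip.state()['eef_rot'];print(np.degrees(np.arctan2(R[1,1],R[0,1]))+180,manip.state()['wrist_torque'])"
```

```text
time_s: 5.3
tcp_pos: [0.5215, 0.224, 0.0868]
eef_rot: [[0.982, -0.186, 0.001], [-0.186, -0.982, -0.001], [0.001, 0.001, -1.0]]
wrist_force: [1.7, -3.1, 3.8]
width: 0.0598
grasp_force: 30.0
time_s: 5.92
tcp_pos: [0.5215, 0.224, 0.0868]
eef_rot: [[0.983, -0.186, 0.0], [-0.186, -0.983, -0.0], [0.0, 0.0, -1.0]]
wrist_force: [1.1, -4.4, 5.1]
width: 0.0593
grasp_force: 29.9
79.28834682367427 [-1.09808205 -0.13465205 -0.06114817]
```

```bash
python3 -m inch '[[[0,0,0],[0,0,0],70],[[0,0,0],[0,0,0],90],[[0,0,0],[0,0,0],94],[[0,0,0],[0,0,0],94],[[0,0,0],[0,0,0],94]]' && python3 -m inch '[[[0,0,-20],[0,0,0],94],[[0,0,-60],[0,0,0],94],[[0,0,-100],[0,0,0],94],[[0,0,-140],[0,0,0],94],[[0,0,-160],[0,0,0],94]]' && python3 - <<'E'
from h import *
i,K,e,A=shot('wrist','w3'); c=np.array([.521,.225,.125]); s=manip.state(); print(s['tcp_pos'])
# view resampled square around the nut, drive x up
a,b=proj(c,K,e,A).astype(int)
t=np.radians(19.3)
for r in (.036,.014): print('drive-x px',(proj(c+[r*np.cos(t),r*np.sin(t),0],K,e,A)-[a-60,b-50])*6)
x=i[b-50:b+50,a-60:a+60]; cv2.imwrite('pics/crop3.png',cv2.resize(x,None,fx=6,fy=6,interpolation=cv2.INTER_CUBIC)[:,:,::-1]); print(a,b)
E
```

```text
time_s: 6.55
tcp_pos: [0.521, 0.2249, 0.0864]
eef_rot: [[0.983, -0.185, -0.0], [-0.185, -0.983, 0.0], [-0.0, -0.0, -1.0]]
wrist_force: [-0.4, 0.3, -0.1]
width: 0.0938
grasp_force: 0.0
time_s: 7.18
tcp_pos: [0.5219, 0.2252, 0.2489]
eef_rot: [[0.983, -0.185, 0.003], [-0.185, -0.983, 0.002], [0.003, -0.002, -1.0]]
wrist_force: [-0.6, 0.2, 0.3]
width: 0.094
grasp_force: 0.0
[0.52295243 0.2256387  0.2507137 ]
drive-x px [232.55173678  75.27857714]
drive-x px [314.646725  214.3539733]
319 237
```

View pics/crop3.png

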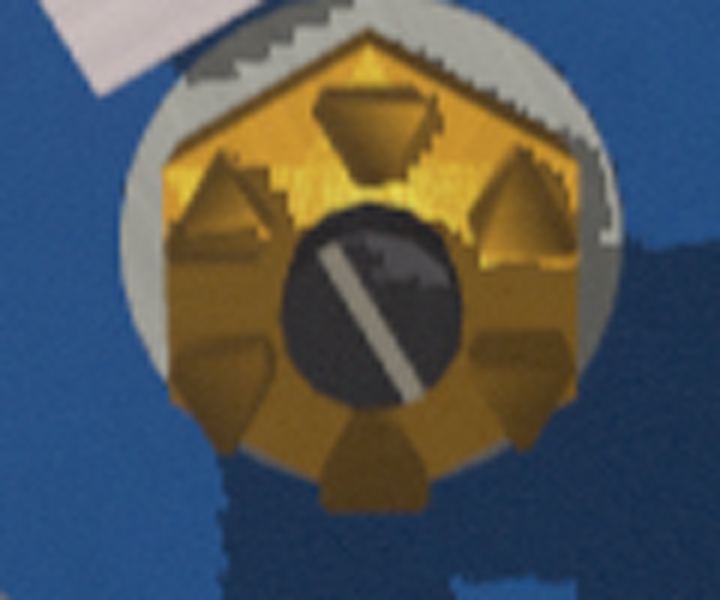

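The upper-left flat, (370,30)–(165,160), faces the bolt. Its normal matches the white shaft line to within about 1°, so a slot is in line. Next I'll take the grip across its 22 mm width: turn -30° and hover above it.

```bash
python3 -m inch '[[[23,-13,0],[0,0,-6],94],[[50,-28,0],[0,0,-13],94],[[80,-46,10],[0,0,-20],94],[[105,-60,25],[0,0,-26],94],[[114.3,-66.1,40],[0,0,-30],94]]' && python3 -m inch '[[[0,0,0],[0,0,0],94],[[0,0,0],[0,0,0],60],[[0,0,0],[0,0,0],60],[[0,0,0],[0,0,0],60],[[0,0,0],[0,0,0],60]]'; python3 - <<'E'
from h import *
i,K,e,A=shot('wrist','w4'); s=manip.state(); R=s['eef_rot']
h=cv2.cvtColor(i,cv2.COLOR_RGB2HSV); r=cv2.inRange(h,(0,150,60),(8,255,255))|cv2.inRange(h,(172,150,60),(180,255,255))
n,l,st,ce=cv2.connectedComponentsWithStats(r)
print(proj([.6475,.2694,.16],K,e,A)); print([(st[k].tolist()) for k in range(1,n) if st[k,4]>100])
print(s['tcp_pos'],np.degrees(np.arctan2(R[1,0],R[0,0])),R[:,:2].T@(np.array([.6475,.2694,.13])-s['tcp_pos'])*1e3)
E
```

```text
time_s: 7.85
tcp_pos: [0.6466, 0.2686, 0.2045]
eef_rot: [[0.943, 0.333, -0.001], [0.333, -0.943, -0.0], [-0.001, -0.0, -1.0]]
wrist_force: [-1.0, -0.8, 0.1]
width: 0.0942
grasp_force: 0.0
time_s: 8.48
tcp_pos: [0.6457, 0.2685, 0.2071]
eef_rot: [[0.944, 0.331, 0.001], [0.331, -0.944, 0.0], [0.001, 0.0, -1.0]]
wrist_force: [0.4, -0.6, -0.2]
width: 0.0608
grasp_force: 0.0
[320.25931783 258.53837564]
[[302, 235, 35, 35, 1106]]
[0.64565588 0.26853161 0.2069128 ] 19.317045144007086 [ 1.98428188 -0.21059132]
```

View pics/w4.png

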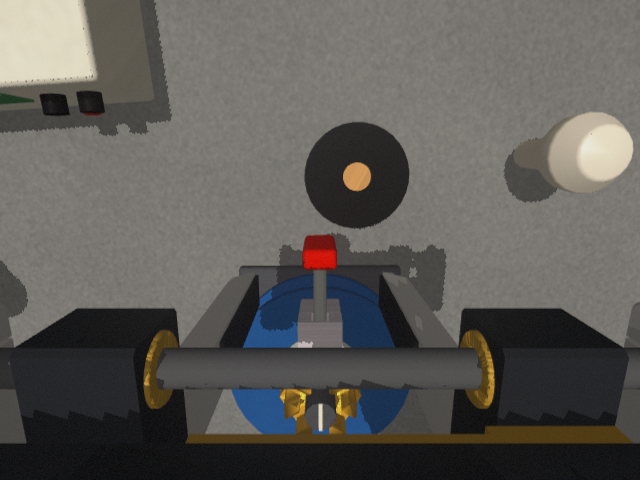

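The grip's top face is centred at about (319,259), and I predicted (320,258.5). The nut slot below also lines up with the rod. Descend, then close.

```bash
python3 -m inch '[[[1.5,-0.2,15],[0,0,0],60],[[1.5,-0.2,35],[0,0,0],60],[[1.5,-0.2,55],[0,0,0],60],[[1.5,-0.2,75],[0,0,0],60],[[1.5,-0.2,75],[0,0,0],60]]' && python3 -m inch '[[[0,0,0],[0,0,0],40],[[0,0,0],[0,0,0],26],[[0,0,0],[0,0,0],16],[[0,0,0],[0,0,0],16],[[0,0,0],[0,0,0],16]]'
```

```text
time_s: 9.15
tcp_pos: [0.6453, 0.2684, 0.1287]
eef_rot: [[0.944, 0.331, -0.004], [0.331, -0.944, -0.002], [-0.005, 0.0, -1.0]]
wrist_force: [-0.9, -0.3, -0.4]
width: 0.0595
grasp_force: 0.0
time_s: 9.78
tcp_pos: [0.6474, 0.2687, 0.1319]
eef_rot: [[0.944, 0.331, 0.001], [0.331, -0.944, -0.0], [0.001, 0.001, -1.0]]
wrist_force: [0.2, -1.2, 1.3]
width: 0.0217
grasp_force: 30.0
```

The grip is held at 22 mm. Home is about 52 mm inward; I'll slide 48 mm and check the force.

```bash
python3 -m inch '[[[-8,0,0],[0,0,0],16],[[-18,0,0],[0,0,0],16],[[-28,0,0],[0,0,0],16],[[-38,0,0],[0,0,0],16],[[-48,0,0],[0,0,0],16]]' && python3 -m inch '[[[-1,0,0],[0,0,0],16],[[-2,0,0],[0,0,0],16],[[-3,0,0],[0,0,0],16],[[-4,0,0],[0,0,0],16],[[-4.5,0,0],[0,0,0],16]]'; python3 -c "
from h import *
s=manip.state();print(np.hypot(*(s['tcp_pos'][:2]-[.521,.225])),s['wrist_force'])"
```

```text
time_s: 10.4
tcp_pos: [0.6016, 0.2524, 0.1319]
eef_rot: [[0.944, 0.331, 0.001], [0.331, -0.944, -0.001], [0.001, 0.001, -1.0]]
wrist_force: [3.5, -3.1, 3.7]
width: 0.0218
grasp_force: 30.0
time_s: 11.02
tcp_pos: [0.5984, 0.2513, 0.1318]
eef_rot: [[0.944, 0.33, 0.001], [0.33, -0.944, -0.0], [0.001, 0.001, -1.0]]
wrist_force: [2.9, -4.5, 4.6]
width: 0.0218
grasp_force: 30.0
0.08171768186278673 [ 2.87436736 -4.50809097  4.62426281]
```

No stop felt yet, so I'll push on gently until the force rises.

```bash
python3 -m inch '[[[-0.5,0,0],[0,0,0],16],[[-1,0,0],[0,0,0],16],[[-1.5,0,0],[0,0,0],16],[[-2,0,0],[0,0,0],16],[[-2,0,0],[0,0,0],16]]'
```

```text
time_s: 11.65
tcp_pos: [0.5984, 0.2512, 0.1319]
eef_rot: [[0.944, 0.33, 0.005], [0.33, -0.944, 0.001], [0.005, 0.001, -1.0]]
wrist_force: [8.0, -2.7, 2.3]
width: 0.0217
grasp_force: 30.0
```

```bash
python3 -m inch '[[[-1,0,0],[0,0,0],16],[[-2,0,0],[0,0,0],16],[[-3,0,0],[0,0,0],16],[[-3,0,0],[0,0,0],16],[[-3,0,0],[0,0,0],16]]'
```

```text
time_s: 12.28
tcp_pos: [0.5982, 0.2512, 0.132]
eef_rot: [[0.944, 0.33, 0.01], [0.33, -0.944, 0.003], [0.011, 0.0, -1.0]]
wrist_force: [12.8, -0.5, -2.5]
width: 0.0218
grasp_force: 30.0
```

It's stopped hard at 82 mm, so the bolt is home. I'll relax the push, open the fingers and lift.

```bash
python3 -m inch '[[[2,0,0],[0,0,0],16],[[3.5,0,0],[0,0,0],16],[[3.5,0,0],[0,0,0],60],[[3.5,0,0],[0,0,0],60],[[3.5,0,0],[0,0,0],60]]' && python3 -m inch '[[[3.5,0,-20],[0,0,0],60],[[3.5,0,-50],[0,0,0],60],[[3.5,0,-90],[0,0,0],60],[[3.5,0,-130],[0,0,0],60],[[3.5,0,-130],[0,0,0],60]]'; python3 - <<'E'
from h import *
i,K,e,A=shot('wrist','w5'); t=np.radians(19.3)
for x in (.082-.007,.082+.007): print(proj([.521+x*np.cos(t),.225+x*np.sin(t),.16],K,e,A))
E
```

```text
time_s: 12.9
tcp_pos: [0.5948, 0.2521, 0.1309]
eef_rot: [[0.943, 0.332, -0.002], [0.332, -0.943, 0.0], [-0.002, -0.001, -1.0]]
wrist_force: [0.5, -0.4, -0.6]
width: 0.0485
grasp_force: 0.0
time_s: 13.52
tcp_pos: [0.6007, 0.254, 0.2649]
eef_rot: [[0.944, 0.331, 0.006], [0.331, -0.944, 0.003], [0.006, -0.001, -1.0]]
wrist_force: [-0.0, -0.2, -0.5]
width: 0.06
grasp_force: 0.0
[321.63547987 254.33394002]
[321.66094964 236.89540095]
```

View pics/w5.png

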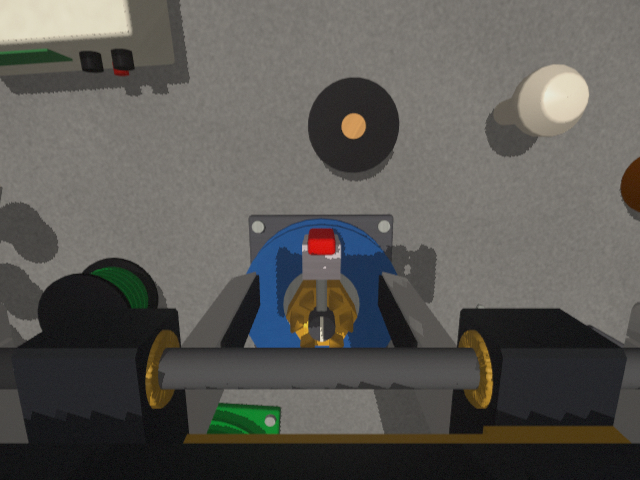

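The grip (top face at about (321,245), right where the home position predicts) sits against the block. The pin runs through the slot into the shaft, and the other objects look undisturbed.

```bash
python3 -c "
from rig import manip
print(manip.finish_job())"
```

```text
the job is handed in; nothing more can be done
None
```

I turned the open drive's castle nut about 25° clockwise to the next slot, pushed the bolt home to its stop, let go, and handed the job in after about 13.5 s of robot time; the locked drive and the other objects were not touched.

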